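Gauge the blind post hole in a guitar body

TASK

Take the depth gauge (red knob, brass stop) out of the tool rack and gently lower its rod upright into the open hole in the guitar body, without dropping it, until it bottoms out; hold it pressed down there with a steady 10 N or so for a good second, the brass stop still clear of the wood, and never as much as 25 N because the wood left under the hole is thin. Then slide the brass stop gently down the rod until it sits flat on the wood, and leave the gauge standing like that, rod on the bottom, with everything else where it was.

Things in the scene. Friction and masses are not known exactly. Their poses are not given: they have to be found in the camera images.
- guitar: Pale wooden body blank of a small solid guitar, fixed to the bench, 260 mm long (its x), 190 mm wide (its y), 45 mm thick, flat on top, with a dark neck pocket and a black pickup recess drawn on it. Origin: centre of the underside, z up.
- hole_mouth (a point): Centre of the mouth of the one open hole, level with the wood's top face (45 mm above the bench). The hole is vertical, round, 11.5 mm in diameter, with a small chamfer and a dark floor, a pencil cross drawn around it, and blind: its depth is not known beforehand, somewhere from 24 to 34 mm. Its neighbour 52 mm away across the body already holds a brass bushing and is closed.
- gauge: Depth gauge standing in one of the three rack slots (which one varies), about 90 mm tall, about 0.2 kg: steel rod 10 mm in diameter with a slightly chamfered tip, red cylindrical knob 16 mm in diameter from 64 to 90 mm above the tip with a red finger flange 24 mm in diameter and 3 mm thick right under it, and on the rod a brass disc (the stop) 48 mm in diameter and 12 mm thick. Origin: centre of the rod's tip; z runs up the rod to the knob.
- gauge_tip (a point): Centre of the rod's lower end (same as the gauge's origin).
- gauge_knob (a point): Centre of the red knob, on the rod's axis 77 mm above the tip.
- stop_under (a point): Centre of the underside of the brass stop; the stop's top is 12 mm higher. At the start it is 40 to 48 mm above the tip.
- gauge_stop (a joint): How far (m) the brass stop has been slid down the rod from its highest place; its underside is 48 mm minus this above the tip. It takes about 1 N to slide and stays where it is left on the rod, but if the stop is held up the rod sinks through it by its own weight. Range 0 to 0.030.
- rack: Fixed plywood tool rack, 75 mm (x) by 240 mm (y) by 40 mm high, with three slots 12.5 mm in diameter and 34 mm deep in a row 78 mm apart along its y, one at its middle. Origin: centre of the underside.
- awl: Awl with a round dark wooden handle 24 mm thick, 77 mm tall, in another rack slot; leave it there.
- reamer: Reamer with a blue handle 20 mm thick, 75 mm tall, in another rack slot; leave it there.
- glue: Yellow glue bottle, 56 mm in diameter, 150 mm tall, standing on the bench. Origin: centre of its base.
- varnish: Steel can, 70 mm in diameter, 100 mm tall, standing on the bench. Origin: centre of its base.
- sanding_block: Cork sanding block, 110 x 60 x 35 mm, on the bench. Origin: centre of its underside.
Mind the look-alikes: they are no part of the job. What is shaped like the gauge but turquoise is not meant.

How it is judged:
By the outcome, as a careful person would: the job done as asked, in the order asked, and still so for the second after the job is handed in, with the robot touching nothing.
It also fails if it takes over 61 s, if anything falls off the work surface, if the arm or the gripper's body presses on something with over 40 N, if the wrist force passes 120 N, or if a joint passes its speed limit or range.

ROBOT

A 6-joint arm with a two-finger parallel gripper is mounted at the origin on the work surface. World frame = base frame: x ahead of the robot, y to its left, z up, the work surface at z = 0. Lengths are in mm, angles in rad, forces in N, time in s.
With the tool pointing down it reaches from about 350 to 975 mm from the base axis. Payload 7.1 kg.
Tool frame: the origin (TCP) lies midway between the tips of the shut fingers; the grasp point (between the pads) lies ctrl.tcp_to_grasp behind it (ctrl.tcp_to_grasp is the distance from the TCP to the grasp point, in mm); z points along the fingers, y is the direction in which the jaws open and shut (so a half turn about z gives the same grasp; the last joint's range is limited). The gripper opens to 88 mm and grips with 3 to 60 N. Pads are 20 mm wide; open, the fingers measure 115 mm over their backs; the gripper's body (75 mm by 178 mm) begins 61 mm behind the grasp point.
Start: joints at [1.21, 0.423, 1.63, -0, 1.089, -0.019], TCP at [209.458, 588.84, 222.675] pointing down, gripper open.
Joint ranges: [-3, 3], [-0.9, 2.11], [0.09, 2.58], [-1.31, 4.45], [0.11, 2.69], [-2.54, 2.54]. Speed limits (rad/s): [2.39, 2.39, 3.01, 3.14, 3.14, 3.14].

INTERFACE

Orientations are given as a rotation vector (axis times angle).
In Python, from workcell import ctrl gives the robot as it stands.
- The arm moves only by the tool play_rows, never from a script. Its argument "increments" is text: rows parted by semicolons, each of 5 numbers parted by spaces: the opening, from 0 (shut) to 1 (fully open), then the shift along the world's x, y, z in m, then the turn about the world's z in degrees. A call has 1 to 20 rows; each row shifts and turns the commanded pose from where the row before left it; what a row does not reach is not made up. A row lasts 1/10 s, in which the tool goes at most 50 mm and 8.59 degrees, less where a joint would pass 70% of its speed; a pose out of reach is approached as far as the arm can. A call is refused whole if a number of a shift passes 0.05 or a number of a turn 8.59, either way. A call with a gripper value outside its range is refused whole. The fingers move at their own pace and stop on an object; the grip force is fixed at half the most. Time passes only in rows, so rows that do not move let the fingers close. It gives the time, the measured TCP pose, the force and the opening at its end, in the units of the state.
- ctrl.get_obs(): the state, without advancing time (a new reading comes with each control period).
- ctrl.get_image(name): name is "side" or "top" or "wrist"; returns a dict with "img" (480x640x3 uint8, red, green, blue), "range_z" (480x640 float32, mm along the optical axis (not along the pixel's ray), 0 where there is no reading), "vertical_fov" (degrees; the focal length in pixels is half the picture's height over the tangent of half this angle, whatever the lens; pixels are square), "cx", "cy" (the principal point, pixels), "origin" and "attitude" of the camera in the world. Camera axes: x right, y down, z forward; pixel columns grow to the right and rows downward; lengths in mm; the calibration is good to about 2 mm. A picture is of the moment at which its call begins.
- ctrl.close_job(): hands the job in, once; it reports no verdict.
The state is a dict: "t": time; "qpos": joint angles; "qvel": joint speeds; "joint_torque": joint torques, N m; "ee_pos": TCP position; "orientation": TCP orientation; "ft_force": force on the tool from outside, world axes, zero at the start; "moment": the same for the moment, N m; "width": finger opening in mm.
Only numpy, scipy, OpenCV 4.12 (cv2) and the standard library are available. Lean on these libraries where they do the work, as an engineer would, in place of code of your own. Each camera call takes 0.05 s, during which the arm holds its last target. There are 200 camera calls.

## Working session

There is one attempt and no reset: what is moved stays moved. The work goes in short steps, Python scripts to look and compute and a tool call to move; the robot and the scene stay as the last step left them, time stands still between calls to the robot, and variables do not carry over. Pictures are saved under pics/ and viewed, on a budget of 10 in all, crops included, one or two more only if the job needs it, and the job is handed in when it is done.

Besides the shell and the picture viewer there is one more tool, called as a command line: name --argument value ..., lists and objects as JSON in quotes. play_rows: Moves the arm, as the interface text tells. Its arguments: {"type":"object","properties":{"increments":{"type":"string"}},"required":["increments"]}

```bash
mkdir -p pics; cat > h.py <<'E'
import numpy as np, cv2
from workcell import ctrl
from scipy.spatial.transform import Rotation as R
def rot(a):
    a=np.array(a,float)
    return a if a.shape==(3,3) else R.from_rotvec(a).as_matrix()
def f(d): return 240/np.tan(np.radians(d["vertical_fov"])/2)
def ray(d,u,v):
    r=rot(d["attitude"])@np.array([(u-d["cx"])/f(d),(v-d["cy"])/f(d),1.]); return np.array(d["origin"],float),r
def onplane(d,u,v,z):
    o,r=ray(d,u,v); return o+r*(z-o[2])/r[2]
def cloud(d):
    v,u=np.mgrid[0:480,0:640]; z=d["range_z"]
    c=np.stack([(u-d["cx"])/f(d)*z,(v-d["cy"])/f(d)*z,z],-1)
    return c@rot(d["attitude"]).T+np.array(d["origin"])
def save(n,img): cv2.imwrite("pics/"+n,cv2.cvtColor(img,cv2.COLOR_RGB2BGR))
E
python3 - <<'E'
from h import *
print(ctrl.get_obs(),ctrl.tcp_to_grasp)
for n in ("top","side"):
    d=ctrl.get_image(n); save(n+"0.png",d["img"]); np.save(n+"0.npy",d,allow_pickle=True)
    print(n,d["vertical_fov"],d["cx"],d["cy"],d["origin"],d["attitude"])
E
```

```text
{'t': 0.0, 'qpos': array([ 1.21000894e+00,  4.23820543e-01,  1.63070150e+00,  1.21415057e-05,
        1.08861974e+00, -1.89875798e-02]), 'qvel': array([ 0.00224031,  0.00087252,  0.00038702,  0.00173308,  0.0009611 ,
       -0.0003155 ]), 'joint_torque': array([ 1.99055248e-03, -5.44622612e+01, -2.73669845e+01,  6.46641897e-02,
        2.26884498e-02, -9.39722531e-05]), 'ee_pos': array([209.25337505, 588.32381157, 221.90986663]), 'orientation': array([-5.34245232e-01, -3.09552537e+00,  2.38620324e-03]), 'ft_force': array([ 0.45844371, -0.20709726, -0.15785744]), 'moment': array([-0.03482027,  0.00697798, -0.02680782]), 'width': 88.03097236634027} 18.700000000000003
top 46.52471915083691 322.17693598096935 237.39516732358277 [ 368.19363573  -28.31149759 1089.2628268 ] [-2.09890371  2.12280492 -0.22966061]
side 42.74820220175648 314.2677579048811 237.459161197408 [ -11.67628467 -792.62542056  673.00057214] [-2.04375755  0.67526447 -0.35611858]
```

View pics/top0.png

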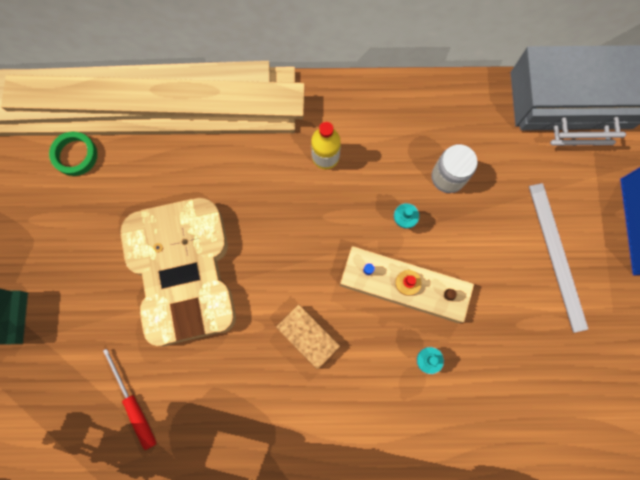

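View pics/side0.png

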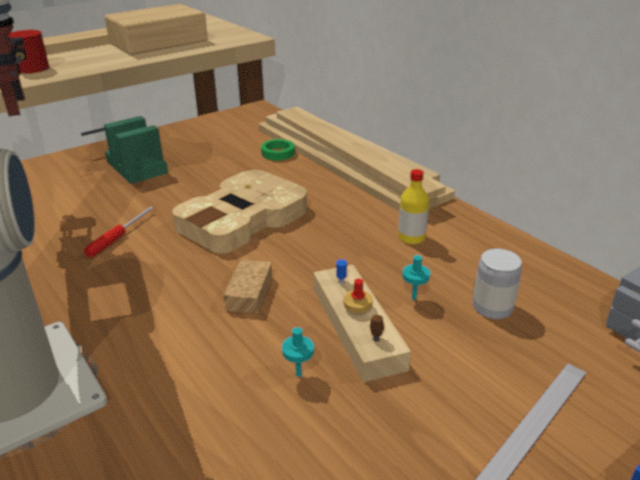

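The top view shows the red knob and brass stop in the middle rack slot at (410,282). There are turquoise look-alikes at (406,216) and (431,361), with the reamer at (369,269) and the awl at (450,294). The two hole candidates on the guitar are (158,248) and (185,242). I'll measure these and confirm them in one enlarged crop.

```bash
python3 - <<'E'
from h import *
d=np.load("top0.npy",allow_pickle=True).item(); img=d["img"]; P=cloud(d)
a=cv2.resize(img[225:265,135:215],(800,400),interpolation=cv2.INTER_CUBIC)
b=cv2.resize(img[240:330,335:485],(333,200),interpolation=cv2.INTER_CUBIC)
c=np.zeros((600,800,3),np.uint8); c[:400]=a; c[400:,:333]=b
s=np.load("side0.npy",allow_pickle=True).item()
e=cv2.resize(s["img"][250:350,310:410],(200,200),interpolation=cv2.INTER_CUBIC); c[400:,340:540]=e
save("crop1.png",c)
def mask(d,lo,hi,box):
    h=cv2.cvtColor(d["img"],cv2.COLOR_RGB2HSV); m=cv2.inRange(h,lo,hi); k=np.zeros_like(m); x0,y0,x1,y1=box; k[y0:y1,x0:x1]=m[y0:y1,x0:x1]; return k
m=mask(d,(0,180,120),(6,255,255),(390,265,430,305)); v,u=np.nonzero(m); print("red",u.mean(),v.mean(),len(u), P[v,u].mean(0),P[v,u].max(0), onplane(d,u.mean(),v.mean(),80))
ms=mask(s,(0,180,120),(6,255,255),(340,270,375,300)); v2,u2=np.nonzero(ms); print("red side",u2.mean(),v2.mean())
o1,r1=ray(d,u.mean(),v.mean());o2,r2=ray(s,u2.mean(),v2.mean())
A=np.stack([r1,-r2],1);t=np.linalg.lstsq(A,o2-o1,rcond=None)[0];print("tri",o1+r1*t[0],o2+r2*t[1])
for n,uv in dict(h1=(158,248),h2=(185,242)).items(): print(n,onplane(d,*uv,45),P[uv[1],uv[0]])
# rack rim: points with z ~40 
z=P[...,2]; g=((z>34)&(z<45)).astype(np.uint8); 
for nm,(x0,y0,x1,y1) in dict(rack=(330,235,485,330),guitar=(110,190,245,355),).items():
    k=np.zeros_like(g);lo,hi=(34,44) if nm=="rack" else (40,50)
    k[y0:y1,x0:x1]=((z>lo)&(z<hi))[y0:y1,x0:x1]
    v,u=np.nonzero(k); q=P[v,u][:,:2].astype(np.float32); print(nm,len(u),cv2.minAreaRect(q),np.median(P[v,u][:,2]))
E
```

```text
red 409.40909090909093 281.1272727272727 110 [ 501.11846416 -188.98293674   94.84711965] [ 513.89100773  -28.31149759 1089.2628268 ] [ 503.09403276 -191.38017623   80.        ]
red side 357.8774193548387 289.6258064516129
tri [ 503.40582267 -191.75707037   77.66733106] [ 504.22941649 -192.27304506   77.8607816 ]
h1 [576.5954245  279.06478349  45.        ] [575.14749333 276.92919866  52.25531535]
h2 [587.70239095 228.15701087  45.        ] [591.99741224 233.17520571  24.56741603]
rack 4133 ((504.03564453125, -193.34597778320312), (240.80567932128906, 75.86412811279297), 71.76854705810547) 40.422948435055105
guitar 11740 ((534.8822631835938, 238.64593505859375), (262.35198974609375, 191.0302734375), 12.758487701416016) 45.9896749842768
```

View pics/crop1.png

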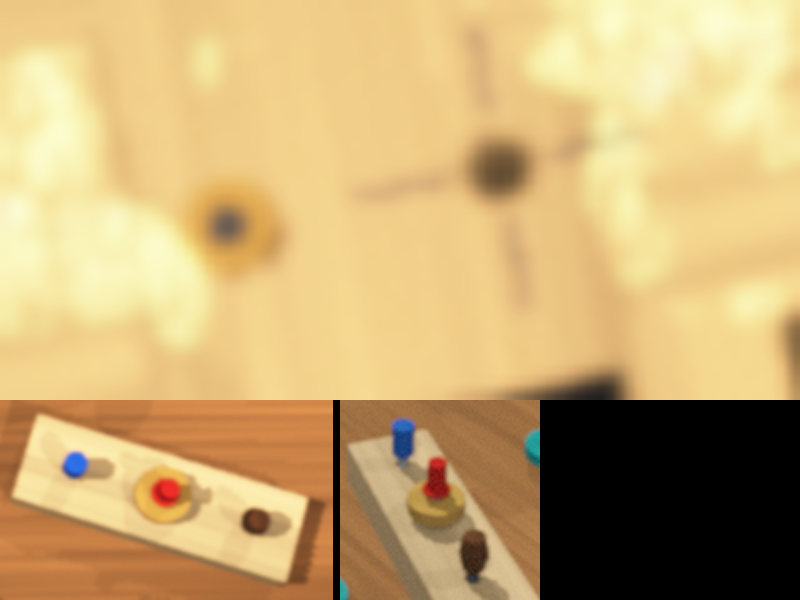

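The open hole is the dark one with the pencil cross, at top (184.8,241.8), which casts to about (588,228). Its neighbour at (158,248) is the brass bushing. The gauge is the red-knobbed tool in the middle slot, at about (504,-192.5). Next I need the wrist camera geometry.

```bash
python3 - <<'E'
from h import *
d=ctrl.get_image("wrist"); o=ctrl.get_obs(); T=rot(o["orientation"])
print("cam in tool",T.T@(np.array(d["origin"])-o["ee_pos"])); print((T.T@rot(d["attitude"])).round(3)); print(T.round(3),d["vertical_fov"],d["cx"],d["cy"])
E
```

```text
cam in tool [  78.274094     -0.86046671 -162.25973357]
[[-0.    -0.958 -0.288]
 [ 1.    -0.     0.   ]
 [-0.    -0.288  0.958]]
[[-0.942  0.335 -0.   ]
 [ 0.335  0.942 -0.001]
 [ 0.    -0.001 -1.   ]] 64.51216497280144 320.176636688085 238.30851586476444
```

play_rows --increments "1 0.027 -0.0257 -0.0056 -6.33;1 0.027 -0.0257 -0.0056 -6.33;1 0.027 -0.0257 -0.0056 -6.33;1 0.027 -0.0257 -0.0056 -6.33;1 0.027 -0.0257 -0.0056 -6.33;1 0.027 -0.0257 -0.0056 -6.33;1 0.027 -0.0257 -0.0056 -6.33;1 0.027 -0.0257 -0.0056 -6.33;1 0.027 -0.0257 -0.0056 -6.33;1 0.027 -0.0257 -0.0056 -6.33;1 0.027 -0.0257 -0.0056 -6.33;1 0.027 -0.0257 -0.0056 -6.33;1 0.027 -0.0257 -0.0056 -6.33;1 0.027 -0.0257 -0.0056 -6.33;1 0 0 0 0;1 0 0 0 0;1 0 0 0 0"

```text
t: 1.85
ee_pos: [586.6, 229.5, 144.1]
orientation: [-2.543, -1.844, 0.001]
ft_force: [-1.4, 0.7, 0.0]
width: 87.8
```

```bash
python3 - <<'E'
from h import *
d=ctrl.get_image("wrist"); o=ctrl.get_obs(); d["T"]=rot(o["orientation"]); d["ee"]=o["ee_pos"]; np.save("w1.npy",d,allow_pickle=True); save("w1.png",d["img"])
print(o["ee_pos"],d["T"].round(3),o["ft_force"],o["t"])
r=rot(d["attitude"]).T@(np.array([588,228.5,45])-d["origin"]); print("expected px",r[:2]/r[2]*f(d)+[d["cx"],d["cy"]], f(d))
E
```

```text
[586.59012756 229.81939167 144.2896132 ] [[ 0.311  0.951 -0.001]
 [ 0.951 -0.311  0.   ]
 [-0.    -0.    -1.   ]] [0.05298008 0.1822028  0.13079883] 1.9
expected px [321.35971167 238.72468145] 380.2875158466062
```

View pics/w1.png

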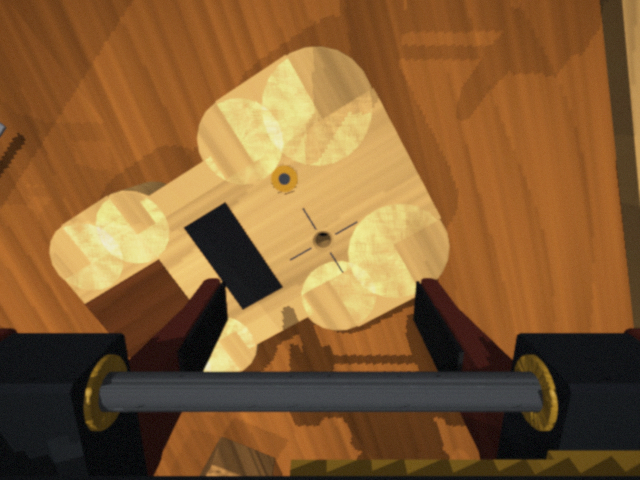

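The wrist view shows the open hole at about (322,239) with its pencil cross, and the bushing at (285,179). I'll measure the hole's sub-pixel centre, then move above the gauge.

play_rows --increments "1 -0.0069 -0.0352 0.0042 0;1 -0.0069 -0.0352 0.0042 0;1 -0.0069 -0.0352 0.0042 0;1 -0.0069 -0.0352 0.0042 0;1 -0.0069 -0.0352 0.0042 0;1 -0.0069 -0.0352 0.0042 0;1 -0.0069 -0.0352 0.0042 0;1 -0.0069 -0.0352 0.0042 0;1 -0.0069 -0.0352 0.0042 0;1 -0.0069 -0.0352 0.0042 0;1 -0.0069 -0.0352 0.0042 0;1 -0.0069 -0.0352 0.0042 0;1 0 0 0 0;1 0 0 0 0;1 0 0 0 0"

```text
t: 3.4
ee_pos: [504.6, -191.9, 194.6]
orientation: [-2.543, -1.844, 0.0]
ft_force: [-0.0, 0.5, 0.2]
width: 87.5
```

```bash
python3 - <<'E'
from h import *
w=np.load("w1.npy",allow_pickle=True).item()
g=cv2.cvtColor(w["img"],cv2.COLOR_RGB2GRAY)[222:258,304:342]
print(g[17,4:34],g[4:34,18])
for th in (130,150):
    n,l,st,ce=cv2.connectedComponentsWithStats((g<th).astype(np.uint8)); k=l[17,18]; print(th,st[k],ce[k]+[304,222],onplane(w,*(ce[k]+[304,222]),45))
d=ctrl.get_image("wrist"); o=ctrl.get_obs(); d["T"]=rot(o["orientation"]); d["ee"]=o["ee_pos"]; np.save("w2.npy",d,allow_pickle=True); save("w2.png",d["img"])
print(o["ee_pos"],d["T"].round(3)[:2])
h=cv2.cvtColor(d["img"],cv2.COLOR_RGB2HSV); m=cv2.inRange(h,(0,170,60),(6,255,255))|cv2.inRange(h,(174,170,60),(180,255,255))
P=cloud(d)
n,l,st,ce=cv2.connectedComponentsWithStats(m)
for k in range(1,n):
    if st[k,4]>100: print(st[k],ce[k],np.median(P[l==k],0))
E
```

```text
[185 186 184 175 160 128 113  93  74  65  66  67  70  69  67  70  75  73
  76  81  82  82 104 133 158 169 177 179 177 174] [178 176 180 181 170 131  84  34  11  26  52  63  64  67  74  86 104 111
 113 111 118 131 156 159 162 165 168 172 172 174]
130 [  9   9  18  16 217] [322.08294931 238.82949309] [588.46899073 228.26361866  45.        ]
150 [  9   9  19  17 264] [322.0719697  239.03030303] [588.41488091 228.12295428  45.        ]
[ 504.76230568 -191.81621128  194.56617827] [[ 0.311  0.951 -0.   ]
 [ 0.951 -0.311  0.   ]]
[305 218  29  34 721] [319.02635229 233.72815534] [ 504.98611226 -190.88878159   90.384469  ]
```

View pics/w2.png

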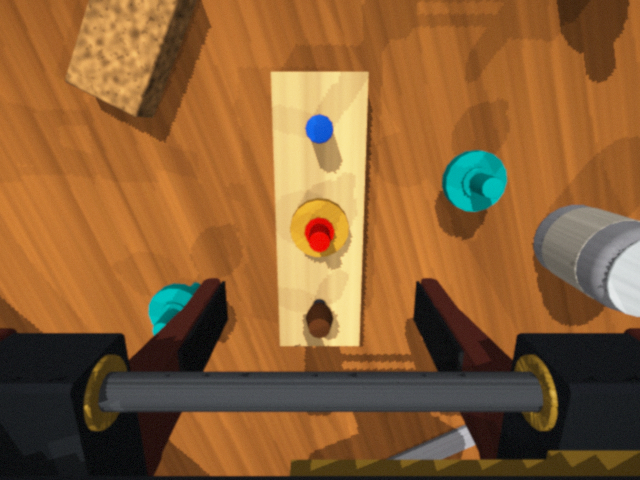

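The picture shows the red knob's top face at about (319,241) with the brass stop around it, the awl and reamer in the same rack, and the turquoise look-alikes beside it.

```bash
python3 - <<'E'
from h import *
d=np.load("w2.npy",allow_pickle=True).item(); w=np.load("w1.npy",allow_pickle=True).item()
R_=d["img"][...,0].astype(int); print(R_[214:256,319]); print(R_[242,300:340]); print(d["img"][242,300:340,1])
P=cloud(d); print(P[238:250:3,315:325:3,2])
m=((R_>200)&(d["img"][...,1]<60)).astype(np.uint8)
n,l,st,ce=cv2.connectedComponentsWithStats(m)
for k in range(1,n):
    if st[k,4]>50: print(st[k],ce[k],onplane(d,*ce[k],96))
# brass disc
h=cv2.cvtColor(d["img"],cv2.COLOR_RGB2HSV); print(h[215,295:345:6])
a=h[190:265,280:360]; mb=cv2.inRange(a,(14,140,100),(24,255,255)); n,l,st,ce=cv2.connectedComponentsWithStats(mb); k=1+np.argmax(st[1:,4]); c=max(cv2.findContours((l==k).astype(np.uint8),0,1)[0],key=cv2.contourArea); print(st[k]+[280,190,0,0,0],cv2.minEnclosingCircle(c), cv2.fitEllipse(cv2.convexHull(c)))
e=cv2.fitEllipse(cv2.convexHull(c))[0]
for z in (58,62,66): print(z,onplane(d,e[0]+280,e[1]+190,z))
q=P[205:215,305:335,2]; print("stop top z",np.median(q), "rack z", np.median(P[160:180,285:355,2]))
E
```

```text
[215 205 201 197 210 218 221 220 212 188 160 153 152 153 151 151 155 178
 220 238 239 238 238 238 237 238 235 237 237 236 236 237 235 235 235 235
 233 226 206 214 221 227]
[235 235 233 233 233 233 231 222 217 228 234 238 238 238 236 237 237 236
 236 237 236 237 236 236 237 236 234 235 230 209 163 156 165 190 218 230
 231 232 234 232]
[181 179 176 175 179 176 171 149 106  44   3  15  17  20   9  20  16  14
  15  15  22  12  12  15  19  19  14  20  14  41  73 103 115 137 159 173
 171 177 178 178]
[[95.68138011 96.15402044 97.31631274 95.80768504]
 [96.04493955 96.16921471 97.25918469 97.39660197]
 [95.81620699 96.17435133 96.09131963 95.79241321]
 [95.66890023 96.90837015 96.6148475  97.00389327]]
[305 218  29  34 531] [318.97175141 235.1826742 ] [ 505.31329065 -189.69078834   96.        ]
[[ 20 199 227]
 [ 20 204 227]
 [ 20 201 226]
 [ 20 201 203]
 [ 20 204 205]
 [ 20 199 213]
 [ 20 204 214]
 [ 20 201 219]
 [ 21 199 231]]
[ 290  197   59   61 1990] ((39.05263137817383, 37.0), 30.483963012695312) ((39.07229995727539, 37.34492111206055), (59.067996978759766, 60.33046340942383), 169.56671142578125)
58 [ 503.99128292 -193.82479444   58.        ]
62 [ 504.32769106 -192.81262743   62.        ]
66 [ 504.66409921 -191.80046043   66.        ]
stop top z 61.012110317463765 rack z 40.38248126032141
```

The knob top is centred at (319,241.7), which gives (503.9,-193.9). The stop at (504.2,-193.1) and the rack centre agree. I'll descend so the fingertips are just above the flange, at TCP z of about 73.

play_rows --increments "1 -0.0006 -0.0018 -0.015 0;1 0 0 -0.015 0;1 0 0 -0.015 0;1 0 0 -0.015 0;1 0 0 -0.015 0;1 0 0 -0.015 0;1 0 0 -0.015 0;1 0 0 -0.010 0;1 0 0 -0.0065 0;1 0 0 0 0;1 0 0 0 0;1 0 0 0 0"

```text
t: 4.65
ee_pos: [504.5, -195.3, 73.8]
orientation: [2.544, 1.842, 0.001]
ft_force: [0.3, -1.0, 0.2]
width: 87.8
```

```bash
python3 - <<'E'
from h import *
for i in range(3):
    d=ctrl.get_image("wrist"); o=ctrl.get_obs(); print(o["ee_pos"],o["ft_force"])
    R_=d["img"][...,0].astype(int);G=d["img"][...,1]
    m=((R_>200)&(G<60)).astype(np.uint8); n,l,st,ce=cv2.connectedComponentsWithStats(m); k=1+np.argmax(st[1:,4]); print(st[k],ce[k],onplane(d,*ce[k],96))
save("w3.png",d["img"][180:480,120:520])
E
```

```text
[ 504.53258445 -195.34016491   73.83202711] [ 0.60639088 -0.19732026  0.39721656]
[298 305  36  31 865] [315.32369942 320.09132948] [ 503.42985642 -193.97470158   96.        ]
[ 504.44565222 -195.33141248   73.77415435] [ 0.39324268 -0.04769436  1.02152498]
[298 304  36  32 869] [315.4027618  319.88952819] [ 503.45579613 -193.95763815   96.        ]
[ 504.33977069 -195.32338093   73.68940317] [0.15293664 0.31200067 0.17819513]
[298 304  36  32 870] [315.56206897 319.87931034] [ 503.46547039 -193.97258746   96.        ]
```

View pics/w3.png

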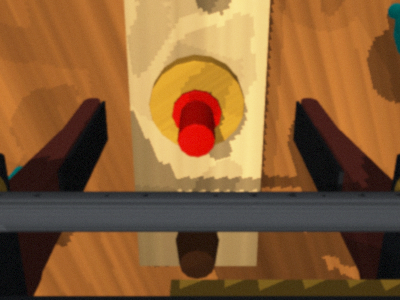

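The knob sits about 1.3 mm to one side between the jaws. I'll shift to match, lower 2 mm and close.

play_rows --increments "1 -0.001 0.0013 -0.002 0;1 0 0 0 0;0.3 0 0 0 0;0.2 0 0 0 0;0 0 0 0 0;0 0 0 0 0;0 0 0 0 0;0 0 0 0 0;0 0 0 0 0;0 0 0 0 0;0 0 0 0 0;0 0 0 0 0"

```text
t: 6.0
ee_pos: [503.1, -193.9, 71.2]
orientation: [2.545, 1.842, -0.0]
ft_force: [-0.2, 0.7, -0.0]
width: 15.5
```

```bash
python3 - <<'E'
from h import *
d=ctrl.get_image("wrist"); o=ctrl.get_obs(); print(o["ee_pos"],o["ft_force"],o["width"],o["t"])
m=((d["img"][...,0]>200)&(d["img"][...,1]<60)).astype(np.uint8); n,l,st,ce=cv2.connectedComponentsWithStats(m); k=1+np.argmax(st[1:,4]); print(st[k],ce[k],onplane(d,*ce[k],96))
E
```

```text
[ 503.10141347 -193.87325761   71.18592555] [-0.04059178 -0.59317099 -0.16324846] 15.176344050101802 6.05
[305 309  33  32 765] [321.62875817 324.16862745] [ 504.30119194 -193.76433218   96.        ]
```

Gripped (width 15 mm, no side load). The wrist and top cameras agree on the gauge-to-hole shift, about (84.2, 422.0). I'll lift, then carry.

play_rows --increments "0 0 0 0.003 0;0 0 0 0.006 0;0 0 0 0.01 0;0 0 0 0.012 0;0 0 0 0.012 0;0 0 0 0.012 0;0 0 0 0.012 0;0 0 0 0.013 0;0 0 0 0 0;0 0 0 0 0"

```text
t: 7.05
ee_pos: [503.2, -193.9, 151.5]
orientation: [2.544, 1.842, 0.001]
ft_force: [-0.3, -0.9, -2.4]
width: 15.2
```

play_rows --increments "0 0.002 0.01 0 0;0 0.004 0.02 0 0;0 0.006 0.03 0 0;0 0.007 0.035 0 0;0 0.007 0.035 0 0;0 0.007 0.035 0 0;0 0.007 0.035 0 0;0 0.007 0.035 0 0;0 0.007 0.035 0 0;0 0.007 0.035 0 0;0 0.007 0.035 0 0;0 0.007 0.035 0 0;0 0.006 0.030 0 0;0 0.004 0.020 0 0;0 0.0012 0.007 0 0;0 0 0 0 0;0 0 0 0 0;0 0 0 0 0"

```text
t: 8.85
ee_pos: [589.0, 236.8, 151.1]
orientation: [-2.546, -1.84, 0.001]
ft_force: [0.6, 0.2, -2.1]
width: 15.1
```

```bash
python3 - <<'E'
from h import *
o=ctrl.get_obs(); print(o["ee_pos"],o["ft_force"],o["width"],o["t"])
for n in ("side","top","wrist"):
    d=ctrl.get_image(n); np.save(n+"4.npy",d,allow_pickle=True)
s=np.load("side4.npy",allow_pickle=True).item(); w=np.load("wrist4.npy",allow_pickle=True).item()
for p in ([588,228,45],[588,228,86],[588,228,140]):
    r=rot(s["attitude"]).T@(np.array(p)-s["origin"]); print(p,r[:2]/r[2]*f(s)+[s["cx"],s["cy"]])
c=np.zeros((600,800,3),np.uint8)
c[:300,:400]=cv2.resize(s["img"][130:230,190:323],(400,300),interpolation=cv2.INTER_CUBIC); c[:480-180,400:]=w["img"][180:480,120:520]
c[300:,:400]=cv2.resize(np.load("top4.npy",allow_pickle=True).item()["img"][205:280,130:230],(400,300),interpolation=cv2.INTER_CUBIC); save("c4.png",c)
E
```

```text
[588.99201808 236.80854394 151.05821884] [ 0.59985897  0.18668765 -2.05116394] 15.08764229639129 8.85
[588, 228, 45] [263.68470858 194.5750474 ]
[588, 228, 86] [262.59551745 177.61417739]
[588, 228, 140] [261.10444364 154.3951957 ]
```

View pics/c4.png

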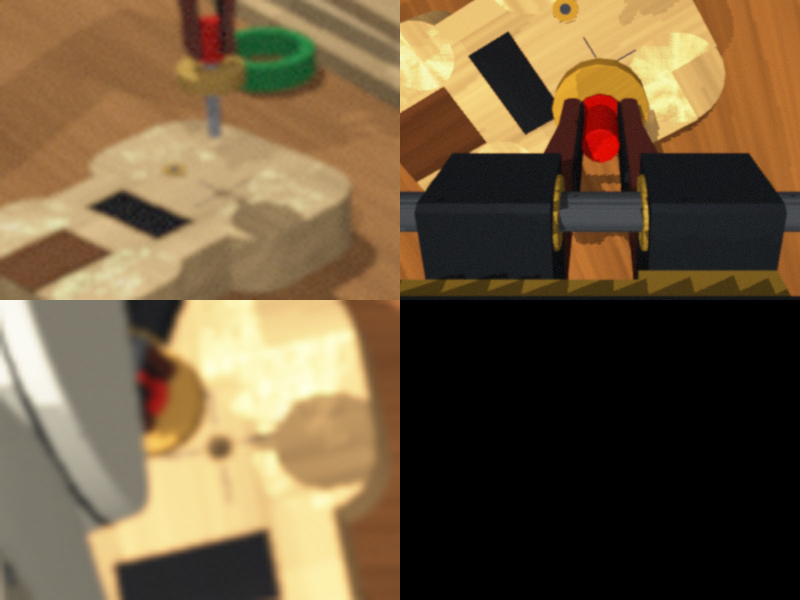

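My row total overshot in y: the sum was 432, not 422. I'll correct by (-1.6,-8.7) and go down to about 9 mm above the wood. Then I'll check with the side camera, which looks nearly along tool x and so shows the jaw-direction error.

play_rows --increments "0 -0.0008 -0.0044 0 0;0 -0.0008 -0.0043 0 0;0 0 0 -0.006 0;0 0 0 -0.008 0;0 0 0 -0.008 0;0 0 0 -0.006 0;0 0 0 -0.003 0;0 0 0 0 0;0 0 0 0 0;0 0 0 0 0"

```text
t: 10.0
ee_pos: [587.9, 229.6, 120.5]
orientation: [2.545, 1.842, 0.001]
ft_force: [-0.4, 0.0, -2.3]
width: 15.2
```

```bash
python3 - <<'E'
from h import *
s4=np.load("side4.npy",allow_pickle=True).item()
s=ctrl.get_image("side"); w=ctrl.get_image("wrist"); o=ctrl.get_obs(); print(o["ee_pos"],o["ft_force"],o["width"],o["t"]); np.save("side5.npy",s,allow_pickle=True);np.save("wrist5.npy",w,allow_pickle=True)
m=((w["img"][...,0]>200)&(w["img"][...,1]<60)).astype(np.uint8); n,l,st,ce=cv2.connectedComponentsWithStats(m); k=1+np.argmax(st[1:,4]); print(st[k],ce[k])
c=np.zeros((600,800,3),np.uint8)
for i,q in enumerate((s,s4)): c[:,i*400:i*400+400]=cv2.resize(q["img"][150:210,242:282],(400,600),interpolation=cv2.INTER_CUBIC)
save("c5.png",c)
E
```

```text
[587.88069209 229.55599619 120.53114934] [ 0.07685084  0.71824903 -1.33691434] 15.489498816935468 10.1
[307 310  31  32 625] [323.5488 325.0912]
```

View pics/c5.png

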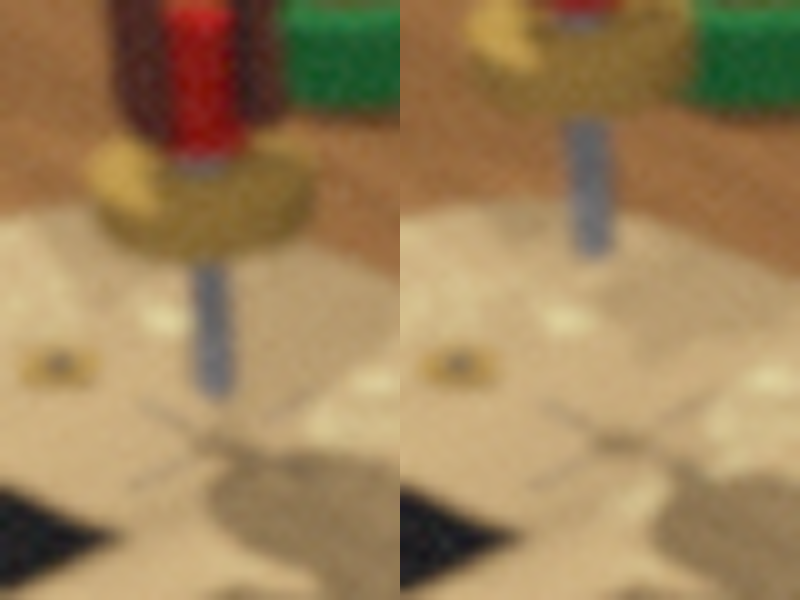

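The rod is upright in the side view: tip at (263.5,189), hole at (264.0,193.8), in line within about 0.5 mm. The measured TCP is off target by (0.6,1.5), so I'll correct that and ease down to just inside the mouth.

play_rows --increments "0 -0.0006 -0.0015 0 0;0 0 0 0 0;0 0 0 -0.003 0;0 0 0 -0.003 0;0 0 0 -0.002 0;0 0 0 0 0;0 0 0 0 0"

```text
t: 10.8
ee_pos: [587.0, 227.9, 112.0]
orientation: [-2.545, -1.842, 0.0]
ft_force: [-0.6, 0.7, -1.7]
width: 15.1
```

play_rows --increments "0 0 0 -0.001 0;0 0 0 -0.001 0;0 0 0 -0.001 0;0 0 0 -0.001 0;0 0 0 0 0"

```text
t: 11.3
ee_pos: [587.1, 227.9, 108.1]
orientation: [2.545, 1.842, -0.0]
ft_force: [-0.2, -0.6, -1.5]
width: 15.2
```

The tip is 2 mm below the wood surface with no contact force, so it has entered the hole. I'll continue down.

play_rows --increments "0 0 0 -0.001 0;0 0 0 -0.001 0;0 0 0 -0.001 0;0 0 0 -0.001 0;0 0 0 0 0"

```text
t: 11.8
ee_pos: [587.2, 227.9, 104.1]
orientation: [2.545, 1.842, 0.0]
ft_force: [1.3, 0.1, -2.6]
width: 15.2
```

play_rows --increments "0 0 0 -0.002 0;0 0 0 -0.002 0;0 0 0 -0.002 0;0 0 0 -0.002 0;0 0 0 0 0"

```text
t: 12.3
ee_pos: [587.0, 227.9, 95.8]
orientation: [-2.545, -1.842, 0.0]
ft_force: [2.0, -0.7, -3.6]
width: 15.6
```

play_rows --increments "0 0 0 -0.002 0;0 0 0 -0.002 0;0 0 0 -0.002 0;0 0 0 -0.001 0;0 0 0 0 0;0 0 0 0 0"

```text
t: 12.9
ee_pos: [587.0, 227.9, 89.0]
orientation: [2.545, 1.842, -0.0]
ft_force: [2.2, 0.4, -3.7]
width: 15.3
```

play_rows --increments "0 0.0005 0 0 0;0 0 0 0 0;0 0 0 -0.001 0;0 0 0 0 0"

```text
t: 13.3
ee_pos: [587.3, 228.0, 88.1]
orientation: [-2.545, -1.842, 0.0]
ft_force: [0.5, -0.3, -2.5]
width: 15.3
```

```bash
python3 - <<'E'
from h import *
o=ctrl.get_obs(); print(o["ee_pos"],o["ft_force"],o["moment"],o["joint_torque"].round(2))
E
```

```text
[587.34447768 227.98177497  88.06417277] [ 0.5095423  -0.28575799 -2.46672989] [-0.09300037  0.065668   -0.03957888] [ 1.400e-01 -6.014e+01 -2.225e+01  1.100e-01  1.000e-02 -0.000e+00]
```

play_rows --increments "0 0 0 -0.0005 0;0 0 0 -0.0005 0;0 0 0 0 0"

```text
t: 13.6
ee_pos: [587.4, 227.9, 87.1]
orientation: [-2.545, -1.842, 0.0]
ft_force: [-0.8, -0.4, -2.8]
width: 15.0
```

play_rows --increments "0 0 0 -0.0005 0;0 0 0 0 0"

```text
t: 13.8
ee_pos: [587.5, 228.0, 86.6]
orientation: [-2.545, -1.842, 0.0]
ft_force: [-0.7, 0.1, -2.1]
width: 15.7
```

play_rows --increments "0 0 0 -0.0005 0;0 0 0 -0.0004 0;0 0 0 0 0"

```text
t: 14.1
ee_pos: [587.5, 227.9, 85.7]
orientation: [-2.545, -1.842, 0.0]
ft_force: [0.3, 0.3, -1.5]
width: 15.6
```

play_rows --increments "0 0 0 -0.0005 0;0 0 0 -0.0004 0;0 0 0 0 0"

```text
t: 14.4
ee_pos: [587.5, 227.9, 84.8]
orientation: [-2.545, -1.842, 0.0]
ft_force: [0.4, -0.6, -2.2]
width: 15.5
```

play_rows --increments "0 0 0 -0.0005 0;0 0 0 -0.0004 0;0 0 0 0 0"

```text
t: 14.7
ee_pos: [587.5, 227.9, 83.9]
orientation: [-2.545, -1.842, 0.0]
ft_force: [-0.3, 0.9, -2.0]
width: 15.4
```

play_rows --increments "0 0 0 -0.0005 0;0 0 0 -0.0004 0;0 0 0 0 0"

```text
t: 15.0
ee_pos: [587.5, 227.9, 83.0]
orientation: [-2.545, -1.842, 0.0]
ft_force: [-0.2, 0.5, -2.1]
width: 15.2
```

play_rows --increments "0 0 0 -0.0005 0;0 0 0 -0.0004 0;0 0 0 0 0"

```text
t: 15.3
ee_pos: [587.5, 227.9, 82.1]
orientation: [-2.545, -1.842, 0.0]
ft_force: [0.4, -0.6, -1.1]
width: 15.4
```

play_rows --increments "0 0 0 -0.0005 0;0 0 0 -0.0004 0;0 0 0 0 0"

```text
t: 15.6
ee_pos: [587.5, 227.9, 81.2]
orientation: [-2.545, -1.842, 0.0]
ft_force: [-0.3, -0.7, -2.2]
width: 15.0
```

play_rows --increments "0 0 0 -0.0005 0;0 0 0 -0.0004 0;0 0 0 0 0"

```text
t: 15.9
ee_pos: [587.6, 227.9, 80.3]
orientation: [2.545, 1.842, -0.0]
ft_force: [-0.2, 0.0, -1.5]
width: 15.7
```

play_rows --increments "0 0 0 -0.0005 0;0 0 0 -0.0004 0;0 0 0 0 0"

```text
t: 16.2
ee_pos: [587.5, 227.9, 79.4]
orientation: [-2.545, -1.842, 0.0]
ft_force: [-0.5, -0.2, -1.3]
width: 15.4
```

play_rows --increments "0 0 0 -0.0005 0;0 0 0 -0.0004 0;0 0 0 0 0"

```text
t: 16.5
ee_pos: [587.5, 227.9, 78.5]
orientation: [-2.545, -1.842, 0.0]
ft_force: [0.2, -0.2, -1.8]
width: 15.5
```

play_rows --increments "0 0 0 -0.0005 0;0 0 0 -0.0004 0;0 0 0 0 0"

```text
t: 16.8
ee_pos: [587.7, 228.0, 77.9]
orientation: [2.545, 1.842, 0.001]
ft_force: [-1.1, 0.6, 0.0]
width: 15.3
```

Contact: z stopped at 77.9 and the force rose by 2 N. The hole is about 32 mm deep. I'll press up in small steps.

play_rows --increments "0 0 0 -0.0003 0;0 0 0 -0.0002 0;0 0 0 0 0"

```text
t: 17.1
ee_pos: [587.9, 228.1, 77.8]
orientation: [2.545, 1.842, 0.001]
ft_force: [-1.5, 0.6, 5.6]
width: 15.0
```

play_rows --increments "0 0 0 -0.0003 0;0 0 0 0 0;0 0 0 0 0"

```text
t: 17.4
ee_pos: [588.0, 228.2, 77.8]
orientation: [2.545, 1.842, 0.002]
ft_force: [-1.9, -0.6, 7.3]
width: 15.6
```

play_rows --increments "0 0 0 -0.0001 0;0 0 0 0 0;0 0 0 0 0;0 0 0 0 0"

```text
t: 17.8
ee_pos: [588.0, 228.2, 77.7]
orientation: [2.545, 1.842, 0.002]
ft_force: [-2.3, -1.0, 7.8]
width: 15.5
```

play_rows --increments "0 0 0 0 0;0 0 0 0 0;0 0 0 0 0;0 0 0 0 0;0 0 0 0 0;0 0 0 0 0;0 0 0 0 0"

```text
t: 18.5
ee_pos: [588.0, 228.2, 77.7]
orientation: [2.545, 1.842, 0.002]
ft_force: [-1.4, -0.1, 7.3]
width: 15.4
```

play_rows --increments "0 0 0 0 0;0 0 0 0 0;0 0 0 0 0;0 0 0 0 0;0 0 0 0 0;0 0 0 0 0;0 0 0 0 0"

```text
t: 19.2
ee_pos: [588.0, 228.2, 77.7]
orientation: [2.545, 1.842, 0.002]
ft_force: [-1.1, -0.4, 8.0]
width: 15.2
```

```bash
python3 - <<'E'
from h import *
for i in range(3):
    d=ctrl.get_image("side" if i else "wrist"); o=ctrl.get_obs(); print(o["ee_pos"],o["ft_force"],o["width"],o["t"])
    if i==0: np.save("wrist6.npy",d,allow_pickle=True); w=d
c=np.zeros((600,800,3),np.uint8); c[:]=cv2.resize(d["img"][145:220,215:315],(800,600),interpolation=cv2.INTER_CUBIC)
save("c6.png",c)
E
```

```text
[587.99840762 228.17463348  77.73492859] [-1.21872784 -0.91406519  7.8942452 ] 15.627926405829783 19.25
[588.00846779 228.15663424  77.72896048] [-1.02368501 -0.33112051  7.81178809] 15.51771076344229 19.3
[587.99721494 228.14788804  77.72270695] [-1.78897353 -0.44779911  8.1147559 ] 15.419062120225508 19.35
```

View pics/c6.png

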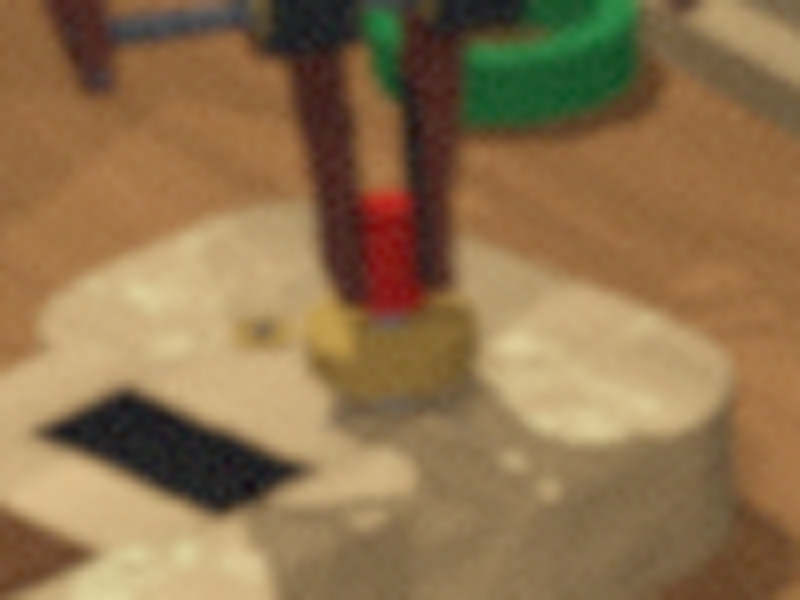

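It has been pressed at about 10 N on the floor (8 N at the wrist plus 2 N of weight) for over 1.5 s, with the stop above the wood. For margin I'll add 1 N and hold again. I'll also check the stop's height from the depth data.

play_rows --increments "0 0 0 -0.0001 0;0 0 0 0 0;0 0 0 0 0;0 0 0 0 0;0 0 0 0 0;0 0 0 0 0;0 0 0 0 0;0 0 0 0 0;0 0 0 0 0;0 0 0 0 0;0 0 0 0 0;0 0 0 0 0;0 0 0 0 0"

```text
t: 20.65
ee_pos: [588.0, 228.2, 77.7]
orientation: [2.545, 1.842, 0.002]
ft_force: [-2.5, 0.3, 7.3]
width: 15.3
```

```bash
python3 - <<'E'
from h import *
w=np.load("wrist6.npy",allow_pickle=True).item(); P=cloud(w)
h=cv2.cvtColor(w["img"],cv2.COLOR_RGB2HSV); m=cv2.inRange(h,(17,160,90),(23,255,255))>0
d=np.hypot(P[...,0]-588,P[...,1]-228)
q=P[m&(d<27)]; print(len(q),np.percentile(q[:,2],[10,50,90]),q[:,:2].min(0),q[:,:2].max(0))
o=ctrl.get_obs(); print(o["ft_force"],o["ee_pos"])
E
```

```text
5244 [ 66.36166625  68.12140589 185.29501426] [562.30527065 213.15748577] [613.06612819 254.93140317]
[-2.50854231  0.33297233  7.30833522] [588.04867401 228.17368194  77.71945932]
```

The stop top is at 68 mm, so its underside is at 56 mm, 11 mm clear of the wood. I'll take the load off and open to about 31 mm, wider than the 24 mm flange and narrower than the 48 mm stop.

play_rows --increments "0 0 0 0.0003 0;0 -0.0002 0 0.0003 0;0 0 0 0.0002 0;0 0 0 0 0"

```text
t: 21.05
ee_pos: [587.7, 228.0, 77.8]
orientation: [2.545, 1.842, 0.001]
ft_force: [-1.1, -0.3, 5.4]
width: 15.0
```

play_rows --increments "0.2 0 0 0 0;0.25 0 0 0 0;0.3 0 0 0 0;0.35 0 0 0 0;0.35 0 0 0 0;0.35 0 0 0 0;0.35 0 0 0 0"

```text
t: 21.75
ee_pos: [587.3, 227.9, 77.4]
orientation: [-2.545, -1.842, 0.0]
ft_force: [-0.5, 0.2, -0.0]
width: 30.9
```

```bash
python3 - <<'E'
from h import *
d=ctrl.get_image("wrist"); o=ctrl.get_obs(); print(o["ee_pos"],o["ft_force"],o["width"],o["t"]); save("w7.png",d["img"][220:480,140:500])
E
```

```text
[587.35806754 227.90312661  77.44469841] [1.02403744 0.80972418 0.10592456] 30.68043607067737 21.8
```

View pics/w7.png

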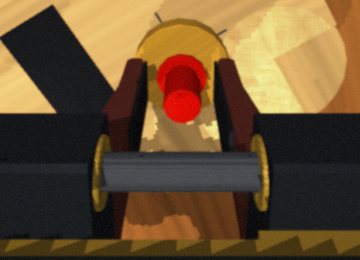

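The gauge stands free between the open fingers, which straddle the flange above the stop. I'll descend onto the stop.

play_rows --increments "0.35 0 0 -0.002 0;0.35 0 0 -0.002 0;0.35 0 0 -0.002 0;0.35 0 0 -0.001 0;0.35 0 0 0 0"

```text
t: 22.3
ee_pos: [587.2, 227.9, 70.2]
orientation: [-2.545, -1.842, 0.001]
ft_force: [-0.5, 1.1, 0.1]
width: 30.4
```

play_rows --increments "0.35 0 0 -0.001 0;0.35 0 0 -0.001 0;0.35 0 0 -0.001 0;0.35 0 0 0 0"

```text
t: 22.7
ee_pos: [587.3, 227.9, 67.4]
orientation: [-2.545, -1.842, 0.0]
ft_force: [-0.7, -0.2, 0.2]
width: 30.7
```

play_rows --increments "0.35 0 0 -0.001 0;0.35 0 0 -0.001 0;0.35 0 0 -0.001 0;0.35 0 0 0 0"

```text
t: 23.1
ee_pos: [587.3, 227.9, 64.3]
orientation: [-2.545, -1.842, 0.0]
ft_force: [0.9, -0.4, 0.2]
width: 30.9
```

play_rows --increments "0.35 0 0 -0.001 0;0.35 0 0 -0.001 0;0.35 0 0 -0.001 0;0.35 0 0 0 0"

```text
t: 23.5
ee_pos: [587.2, 227.9, 61.3]
orientation: [-2.545, -1.842, 0.001]
ft_force: [-0.2, 0.6, 1.0]
width: 30.3
```

play_rows --increments "0.35 0 0 -0.001 0;0.35 0 0 -0.001 0;0.35 0 0 -0.0005 0;0.35 0 0 0 0"

```text
t: 23.9
ee_pos: [587.3, 227.9, 58.9]
orientation: [-2.545, -1.842, 0.0]
ft_force: [-0.1, 0.1, -0.0]
width: 30.5
```

play_rows --increments "0.35 0 0 -0.0005 0;0.35 0 0 -0.0005 0;0.35 0 0 0 0"

```text
t: 24.2
ee_pos: [587.3, 227.9, 57.9]
orientation: [-2.545, -1.842, 0.0]
ft_force: [-0.7, 0.0, 0.1]
width: 30.7
```

play_rows --increments "0.35 0 0 -0.0005 0;0.35 0 0 -0.0005 0;0.35 0 0 0 0"

```text
t: 24.5
ee_pos: [587.5, 227.9, 57.4]
orientation: [2.545, 1.842, 0.0]
ft_force: [-2.0, -1.0, 4.1]
width: 31.1
```

```bash
python3 - <<'E'
from h import *
w=ctrl.get_image("wrist"); P=cloud(w); s=ctrl.get_image("side")
h=cv2.cvtColor(w["img"],cv2.COLOR_RGB2HSV); m=cv2.inRange(h,(17,160,90),(23,255,255))>0
d=np.hypot(P[...,0]-588,P[...,1]-228)
q=P[m&(d<27)&(P[...,2]<90)]; print(len(q),np.percentile(q[:,2],[10,50,90]))
o=ctrl.get_obs(); print(o["ft_force"],o["ee_pos"])
c=np.zeros((520,800,3),np.uint8); c[:,:400]=cv2.resize(s["img"][145:210,240:290],(400,520),interpolation=cv2.INTER_CUBIC); c[:260,400:]=w["img"][220:480,120:520]; save("c8.png",c)
E
```

```text
4025 [53.7014755  57.22354772 58.04610862]
[-0.88747644 -0.82354191  4.90855299] [587.46631383 227.99238087  57.40342761]
```

View pics/c8.png

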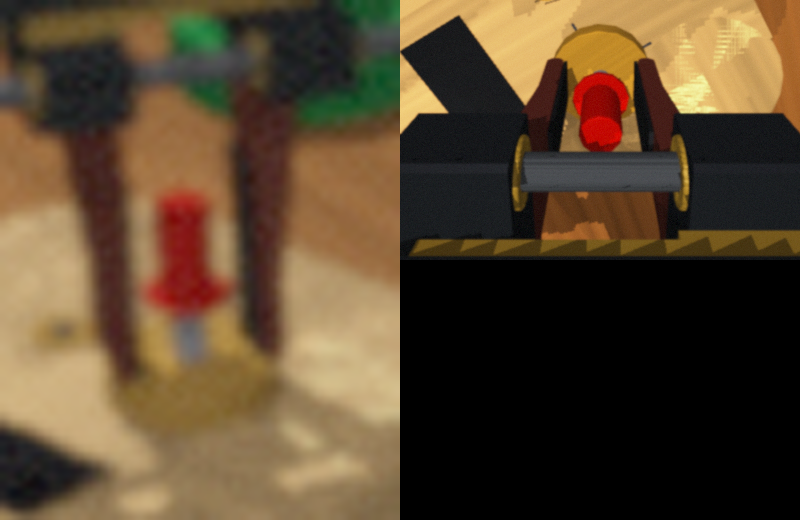

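The stop is on the wood: its top is at 57.2 mm and the force rose to about 4.5 N. I'll back off carefully.

play_rows --increments "0.35 0 0 0.0005 0;0.35 0 0 0.001 0;0.35 0 0 0.001 0;0.45 0 0 0 0;0.55 0 0 0 0;0.6 0 0 0 0;0.6 0 0 0 0;0.6 0 0 0.004 0;0.6 0 0 0.008 0;0.6 0 0 0.012 0;0.6 0 0 0.015 0;0.6 0 0 0.015 0;0.6 0 0 0.015 0;0.6 0 0 0.015 0;0.6 0 0 0.015 0;0.6 0 0 0 0;0.6 0 0 0 0"

```text
t: 26.3
ee_pos: [587.4, 228.0, 158.8]
orientation: [2.545, 1.842, 0.001]
ft_force: [0.1, -0.2, -0.0]
width: 52.9
```

```bash
python3 - <<'E'
from h import *
w=ctrl.get_image("wrist"); P=cloud(w); s=ctrl.get_image("side"); t=ctrl.get_image("top")
h=cv2.cvtColor(w["img"],cv2.COLOR_RGB2HSV); m=cv2.inRange(h,(17,160,90),(23,255,255))>0
d=np.hypot(P[...,0]-588,P[...,1]-228); q=P[m&(d<30)&(P[...,2]<90)&(P[...,2]>50)]; print("stop top",len(q),np.percentile(q[:,2],[10,50,90]))
r=(w["img"][...,0]>200)&(w["img"][...,1]<60)&(d<15); print("knob top",np.percentile(P[r][:,2],[50,95]), "wood",np.median(P[(d>32)&(d<40)&(P[...,2]>38)&(P[...,2]<52)][:,2]))
o=ctrl.get_obs(); print(o["ft_force"],o["ee_pos"],o["t"])
# stop outline vs knob in wrist view
c=np.zeros((560,800,3),np.uint8); c[:,:400]=cv2.resize(s["img"][145:215,240:290],(400,560),interpolation=cv2.INTER_CUBIC); c[:300,400:]=cv2.resize(w["img"],(400,300)); c[300:540,400:720]=cv2.resize(s["img"],(320,240)); save("c9.png",c)
E
```

```text
stop top 2142 [56.24123624 57.32267522 58.20460877]
knob top [102.66289738 103.94261733] wood 45.360604591446304
[-0.14339581  0.0578179  -0.02513459] [586.76172415 227.7282466  157.57007605] 26.45
```

View pics/c9.png

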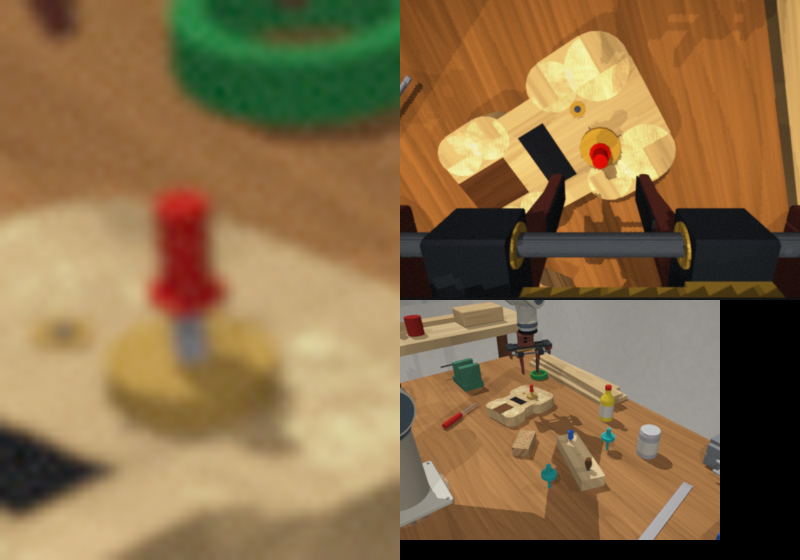

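The stop top is at 57.3 mm, which is wood (45.4 mm) plus the 12 mm stop. The knob top is at 102.7 mm, which puts the tip at 12.7 mm, exactly the floor height found while pressing. The gauge stands upright with the gripper clear and everything else in place. Handing in.

```bash
python3 -c "
from workcell import ctrl
print(ctrl.close_job())"
```

```text
the job is handed in; nothing more can be done
None
```

The gauge is standing in the open hole, rod on the bottom and brass stop on the wood, and the job is handed in. It took about 26.5 s of the 61 s allowed.

- **Insertion:** I took the red-knobbed gauge from the middle rack slot and lowered it upright into the hole with the pencil cross. It bottomed out at about 32 mm deep.
- **Pressing:** I held it down for about 3 s at 7.3–8.1 N on the wrist sensor. Adding the gauge's 2 N weight, that is about 10 N on the floor of the hole. The highest force I read was about 8 N (10 N on the floor), well under 25 N. The stop's underside was about 11 mm above the wood while pressing.
- **Stop:** I slid it down with the opened fingers until it met the wood, with about 4–5 N at contact, then backed off.

**Last checks:** The stop's top is at 57.3 mm, against wood at 45.4 mm plus the 12 mm stop. The knob's top is at 102.7 mm, so the tip is still at the floor height found while pressing. The gauge looks upright, the gripper is clear, and nothing else in the final views appears to have moved.

**What disagreed:**
- I overshot the carry by 10 mm in y because I summed the moves wrongly, and corrected it in the air.
- On the way down the rod rubbed the wall at about 2 N, cleared by a 0.5 mm shift.
- The last 0.1 mm press step did not raise the force as I expected.
- The roughly 1 N sliding force of the stop barely showed above the sensor noise.

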